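# Open a tight food jar one-handed in a jar block

### The arm

A 6-joint arm with a two-finger parallel gripper is mounted at the origin on a cart in front of the work surface, level with it; the furniture and walls round the work are solid. World frame = base frame: x ahead of the robot, y to its left, z up, the work surface at z = 0. Lengths are in m, angles in degrees, forces in N, time in s.
With the tool pointing down it reaches from about 0.35 to 0.875 m from the base axis. Payload 4.2 kg.
Tool frame: the origin (TCP) lies on the centre line of the jaws, within the pads' length; the fingertips stand 25 mm ahead of it and the grasp point (between the pads) lies 6 mm ahead of it (finger_overhang is the distance from the TCP to the fingertips, in m); z points along the fingers, y is the line along which they close (so a half turn about z gives the same grasp; the last joint's range is limited). The gripper opens to 87 mm and grips with 3 to 60 N. Pads are 19 mm wide; open, the fingers measure 117 mm over their backs; the gripper's body (75 mm by 190 mm) begins 51 mm behind the grasp point.
Start: joints at [-52.506, 22.042, 0.453, 0, -68.411, -14.817], TCP at [0.241, -0.577, 0.248] pointing down, gripper open.
Joint ranges: [-179.83, 179.83], [-69.29, 118.12], [-61.27, 80.66], [-181.25, 117.63], [-171.15, -9.14], [-177.46, 177.46]. Speed limits (degrees/s): [159.86, 159.86, 180, 180, 180, 180].

### API

Orientations are given as a 3x3 rotation matrix whose columns are the frame's x, y, z axes.
In Python, from station import sense, capture, finish_job, spot_in, tip_of, finger_overhang gives the robot as it stands. The module is installed in compiled form; this text tells all that it offers.
- The arm moves only by the tool servo_tool, never from a script. Its arguments are lists of equal length, an entry for each row: "slide": the shift along the tool's x, y, z in m, a list of three; "spin": the turn about the tool's z in degrees; "grip": the closure, from 0 (fully open) to 1 (shut). A call has exactly 5 rows; each row is the pose to reach, as a shift and turn from the pose commanded when the call began, along the tool's axes at that moment; what a row does not reach only later rows make up. A row lasts 1/12 s, in which the tool goes at most 41.7 mm and 7.16 degrees, less where a joint would pass 70% of its speed; a pose out of reach is approached as far as the arm can. A call with a gripper value outside its range is refused whole. The fingers move at their own pace and stop on an object; the grip force is fixed at half the most. Time passes only in rows, so rows that repeat a pose let the fingers close, or fill a call up. It gives the time, the measured TCP pose, the force, the opening and the grip force at its end, in the units of the state.
- sense(): the state, without advancing time (a new reading comes with each control period).
- capture(name): name is "side" or "top" or "wrist"; returns a dict with "pixels" (400x640x3 uint8, blue, green, red), "depth" (400x640 float32, m along the optical axis (not along the pixel's ray), 0 where there is no reading), "fx", "fy", "cx", "cy" (pixels), "k1" (the pictures are not rectified: a ray, as slopes to the right and down, at radius r is drawn at 1 + k1 r^2 times it, then the intrinsics apply), "R" (3x3) and "t" (3): a world point X has camera coordinates R X + t; the wrist camera has in their place "hand_eye" (4x4, takes a point from camera to tool coordinates, whose origin is the TCP and whose axes are the flange's). Camera axes: x right, y down, z forward; pixel columns grow to the right and rows downward; lengths in m; the calibration is good to about 2 mm. A picture is of the moment at which its call begins: read the wrist's pose just before it.
- finish_job(): hands the job in; it is judged then, once.
Trained networks look in the newest picture that a camera, given by its name, has taken for a name from the list of things; names that differ only in an ending like _2 or _b are one class to them, and where a whole thing is asked for, a point or a joint stands for the part that bears it (a point fixed in the world has none). Each returns a list of dicts, best first, with "conf" (0 to 1); they miss things now and then, are a little off and sometimes report something else, mostly with a low value. They report only what shows in the picture. A call takes as long as a camera call. They do not tell look-alikes from the thing itself.
- spot_in(thing, camera): "point" ([x, y, z] in m, in world coordinates, good to about 4 mm: the middle of the surface that is visible of it).
- tip_of(thing, camera): "point" ([x, y, z] in m, in world coordinates, good to about 4 mm: a listed point, or the origin of a listed thing).
The state is a dict: "time_s": time; "joints": joint angles; "joint_velocities": joint speeds; "effort": joint torques, N m; "tcp_pos": TCP position; "ee_rot": TCP orientation; "wrist_force": force on the tool from outside, world axes, zero at the start; "moment": the same for the moment, N m; "gripper_width": opening from 0.0 (shut) to 1.0 (fully open); "gripper_force": force on a finger pad.
Only numpy, scipy, OpenCV 4.12 (cv2) and the standard library are available. Lean on these libraries where they do the work, as an engineer would, in place of code of your own. Each camera call takes 0.05 s, during which the arm holds its last target. There are 200 camera calls.

### The job

Open the square white food jar: first stand it all the way down in the square well of the wooden jar block, so that it cannot turn, then twist its tight dark cap off anticlockwise and stop turning as soon as the thread lets go. Lift the cap straight up and finish still holding it, level, centred and clear over the jar's mouth by no more than about 3 cm, ready to go straight back on. Leave the jar standing fully down in the well and do not disturb the kitchen things nearby.

Things in the scene. Friction and masses are not known exactly. Their poses are not given: they have to be found in the camera images.
- jar: square white plastic jar of hazelnuts, about 0.35 kg, loose, upright on the table, cap on tight. Origin: centre of its underside, z up, x and y square to its flat sides (any quarter turn fits the well). Body 66 x 66 mm, rounded vertical edges, straight to z = 72 mm; shoulder to 79 mm; round neck of 44 mm diameter. It may be carried by the body or the tight cap
- jar_mouth (a point): centre of the jar's round mouth, at the rim, 104 mm above the jar's underside; axes as the jar. The cap's skirt must rise 20 mm from tight to clear this rim. If the jar is not in the well it just turns along with the cap
- cap: round dark grey ribbed screw cap, 58 mm in diameter, 24 mm high, 0.08 kg. Origin: centre of its skirt's lower edge, z up, closed top at 24 mm. Tight on the jar, its lower edge is 84 mm and its top 108 mm above the jar's underside, and its x axis is 0 to 0.12 rad anticlockwise of the jar's x axis. Opens anticlockwise seen from above
- cap_mark (a point): point on the cap's side, 29 mm from its axis along the cap's x and 12 mm above its lower edge, below a small raised index bar on the top; shows how far the cap is turned from the jar's x axis (tight: 0 to 0.12 rad anticlockwise of it)
- holder: beech jar block screwed to the table: base plate 101 x 150 x 8 mm (long side along its y, a screw in each ear), block 101 x 101 mm, 36 mm high, with a square well 69 x 69 mm in the middle, sides along its x and y; the top 6 mm of the well's edge is chamfered outward at 45 degrees. Origin: centre of the underside, on the table. Fixed
- well (a point): centre of the well's flat floor, 8 mm above the table; axes as the holder. The seated jar's underside lies here, and its cap top 116 mm above the table
- timer: grey and white wind-up oven timer, 68 mm in diameter, 58 mm high, bystander; origin at the centre of its underside
- espresso_cup: small white espresso cup, 62 mm wide, 88 mm long with its handle, 50 mm high, bystander; origin at the centre of its underside
- cutter: round metal pastry cutter ring, 75 mm in diameter, 32 mm high, bystander; origin at the centre of its underside
- nozzle: metal piping nozzle, a cone 35 mm in diameter and 40 mm high, bystander; origin at the centre of its underside
- thread (a point): on the jar's axis at its three thread ridges, 93 mm above the underside; axes as the jar. Angles of cap x from jar x, anticlockwise: to 0.45 rad the cap turns level and tight (0.3 to 0.6 N m; a sprung seal presses on the rim with about 16 N); to 1.05 rad it climbs evenly by 2.5 mm; from 1.05 to 1.7 rad it is free and lifts straight off; at 1.7 rad its lugs meet the next ridges
There are look-alikes about, which are no part of the job. What is shaped like the cap but green or purple is not meant.

How it is judged (in metres and radians):
On the way, in this order (a step that is already met when the one before it is completed fails the run):
1. the jar stands fully down in the well with its cap still tight (z of jar in the frame of well below 0.003 m and horizontal distance between jar and well below 0.005 m and angle between jar's own z axis and vertical below 0.05 rad and z of cap in the frame of jar below 0.0858 m and angle between the x axis of cap and the x axis of jar, either way round below 0.4 rad), for 0.3 s.
2. the cap is turned free, still round the neck, with the jar fully down in the well (z of jar in the frame of well below 0.004 m and horizontal distance between jar and well below 0.005 m and angle between the x axis of cap and the x axis of jar, either way round above 0.95 rad and z of cap in the frame of jar below 0.1 m), for 0.05 s.
At the end, for the whole second after the job is handed in: The jar stands upright (3 degrees) on the floor of the well (3 mm) and the gripper, still holding at the end, keeps the cap still and level (8 degrees) with its lower edge 3 to 40 mm above the jar's rim, centred over the mouth within 15 mm, touching neither jar nor block (z of jar in the frame of well below 0.003 m and horizontal distance between jar and well below 0.005 m and angle between jar's own z axis and vertical below 0.05 rad and z of cap in the frame of jar_mouth between 0.003 and 0.04 m and horizontal distance between cap and jar_mouth below 0.015 m and angle between cap's own z axis and vertical below 0.15 rad and contact force between cap and jar below 0.05 N and contact force between cap and holder below 0.05 N and contact force between the fingers and cap above 3 N and linear speed of cap below 0.02 m/s); the arm keeps its last pose, push and grip.
It fails at once if the cap comes off while the jar is not in the well (z of cap in the frame of jar above 0.098 m and (horizontal distance between jar and well above 0.015 m or z of jar in the frame of well above 0.015 m)).
It fails at once if the cap is turned on past the free stretch, more than about 2 rad (115 degrees) from tight, while still round the neck (z of cap in the frame of jar below 0.098 m and x of cap_mark in the frame of jar below -0.0125 m).
It fails at once if the jar is tipped over (angle between jar's own z axis and vertical above 0.5 rad).
It fails at once if a bystander is pushed more than 2 cm (distance of any of timer, espresso_cup, cutter, nozzle from where it was at the start of the episode above 0.02 m).
It also fails if it takes over 43 s, if anything falls off the work surface, if the arm or the gripper's body presses on something with over 40 N, if the wrist force passes 120 N, or if a joint passes its speed limit or range.

## Working session

There is one attempt and no reset: what is moved stays moved. The work goes in short steps, Python scripts to look and compute and a tool call to move; the robot and the scene stay as the last step left them, time stands still between calls to the robot, and variables do not carry over. Pictures are saved under pics/ and viewed, at most 10 in all, crops included, and the job is handed in when it is done.

Besides the shell and the picture viewer there is one more tool, called after "Request:" as a command line: name --pt "numbers of a row" for each row, then --argument value for the rest. servo_tool: Moves the arm, as the interface text tells. Its arguments: {"type":"object","properties":{"slide":{"type":"array"},"spin":{"type":"array"},"grip":{"type":"array"}},"required":["slide","spin","grip"]}

```bash
mkdir -p pics; python3 - <<'E'
from station import *
import cv2,numpy as np
s=sense();print(s['time_s'],s['tcp_pos'],np.round(s['ee_rot'],3).tolist(),s['gripper_width'],finger_overhang)
for c in('top','side'):
    p=capture(c);cv2.imwrite(f'pics/{c}0.png',p['pixels'])
    for n in('jar','cap','cap_mark','jar_mouth','holder','well','timer','espresso_cup','cutter','nozzle'):
        print(c,n,[(np.round(d['point'],3).tolist(),round(d['conf'],2)) for d in tip_of(n,c)[:3]])
a=[cv2.imread(f'pics/{c}0.png') for c in('top','side')]
E
```

```text
0.0 [ 0.2407938  -0.57616     0.24647766] [[-0.923, -0.385, -0.001], [-0.385, 0.923, 0.002], [0.0, 0.002, -1.0]] 0.998820426298925 0.025
top jar [([0.49, 0.139, 0.083], 0.64), ([0.491, 0.132, 0.0], 0.62)]
top cap [([0.488, 0.134, 0.084], 0.78), ([0.384, 0.08, -0.005], 0.76), ([0.49, 0.259, -0.003], 0.61)]
top cap_mark [([0.494, 0.23, 0.011], 0.97), ([0.411, 0.086, 0.012], 0.8), ([0.518, 0.145, 0.096], 0.7)]
top jar_mouth [([0.491, 0.132, 0.105], 0.88)]
top holder [([0.458, -0.238, -0.001], 0.75)]
top well [([0.459, -0.238, 0.004], 0.61)]
top timer [([0.68, -0.002, -0.003], 0.95)]
top espresso_cup [([0.686, 0.156, -0.003], 0.68), ([0.489, 0.134, 0.097], 0.43)]
top cutter [([0.672, -0.108, -0.005], 0.46), ([0.488, 0.137, 0.087], 0.19)]
top nozzle [([0.488, 0.134, 0.085], 0.7), ([0.689, -0.213, 0.002], 0.53)]
side jar [([0.489, 0.132, 0.004], 0.84), ([0.49, 0.138, 0.102], 0.34)]
side cap [([0.382, 0.08, 0.004], 0.96), ([0.487, 0.134, 0.082], 0.72)]
side cap_mark [([0.514, 0.146, 0.097], 0.8), ([0.412, 0.091, 0.013], 0.69)]
side jar_mouth [([0.49, 0.138, 0.104], 0.74)]
side holder [([0.46, -0.238, 0.002], 0.67), ([0.486, 0.132, 0.091], 0.52)]
side well [([0.69, -0.213, 0.004], 0.6), ([0.458, -0.238, -0.0], 0.58), ([0.459, -0.241, 0.007], 0.55)]
side timer [([0.684, -0.003, -0.004], 0.82), ([0.682, 0.149, 0.002], 0.46)]
side espresso_cup [([0.684, 0.149, 0.003], 0.57)]
side cutter [([0.675, -0.113, 0.001], 0.91), ([0.462, -0.243, 0.01], 0.36)]
side nozzle [([0.49, 0.137, 0.006], 0.75), ([0.691, -0.21, 0.003], 0.63)]
```

View pics/top0.png

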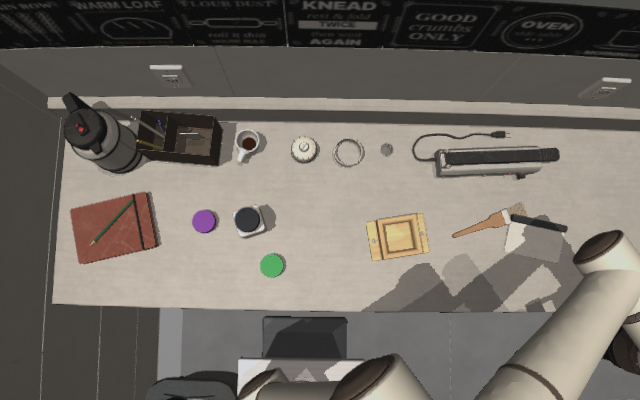

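View pics/side0.png

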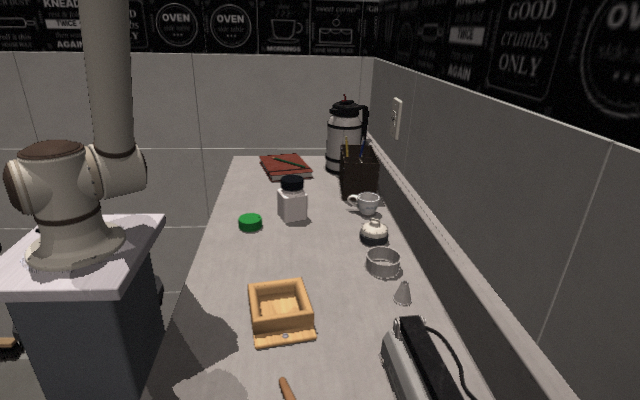

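The pictures show the white jar with its dark cap at top px (248,221) and side px (292,198). The block is at (398,237) in the top view, and the green and purple look-alikes are at (272,266) and (204,221). Next I'll measure both yaws from the depth data.

```bash
cat > h.py <<'E'
from station import *
import cv2,numpy as np
def cloud(c,s=None):
    p=capture(c);d=p['depth'];h,w=d.shape
    K=np.array([[p['fx'],0,p['cx']],[0,p['fy'],p['cy']],[0,0,1.]])
    v,u=np.mgrid[:h,:w];uv=np.stack([u,v],-1).reshape(-1,1,2).astype(np.float64)
    n=cv2.undistortPoints(uv,K,np.array([p['k1'],0,0,0.])).reshape(h,w,2)
    X=np.dstack([n*d[...,None],d])
    if 'R' in p: W=(X-np.array(p['t']))@np.array(p['R'])
    else:
        H=np.array(p['hand_eye']);s=s or sense()
        W=(X@H[:3,:3].T+H[:3,3])@np.array(s['ee_rot']).T+np.array(s['tcp_pos'])
    return W,d>0,p['pixels'].astype(int)
def rect(P):
    r=cv2.minAreaRect((P[:,:2]*1000).astype(np.float32))
    return [np.round(np.array(r[0]),1).tolist(),np.round(r[1],1).tolist(),round(r[2]%90,1)]
E
python3 - <<'E'
from h import *
for c in('top','side'):
    W,ok,I=cloud(c);x,y,z=W[...,0],W[...,1],W[...,2]
    H=ok&(np.hypot(x-.459,y+.238)<.09)
    J=ok&(np.hypot(x-.49,y-.134)<.06)
    for n,m in(('block',H&(z>.030)&(z<.045)),('plate',H&(z>.004)),('jarbody',J&(z>.02)&(z<.08)),('cap',J&(z>.1))):
        P=W[m]
        if len(P)>5: print(c,n,len(P),rect(P),'z',np.round(np.percentile(P[:,2],[5,50,95]),4))
E
```

```text
top block 854 [[460.8, -240.5], [101.4, 103.3], 9.4] z [0.0314 0.0363 0.0405]
top plate 2431 [[460.9, -237.9], [172.3, 170.5], 68.9] z [0.0052 0.0114 0.039 ]
top jarbody 298 [[490.5, 133.2], [66.1, 66.6], 19.3] z [0.0308 0.0716 0.077 ]
top cap 492 [[489.7, 133.4], [57.4, 57.4], 52.8] z [0.1053 0.109  0.1125]
side block 1287 [[459.0, -239.8], [99.7, 102.3], 9.5] z [0.0307 0.0349 0.0368]
side plate 3808 [[460.4, -248.0], [99.7, 134.3], 9.4] z [0.0064 0.0179 0.0362]
side jarbody 697 [[486.8, 129.5], [63.7, 66.8], 20.7] z [0.0232 0.0536 0.0765]
side cap 207 [[486.7, 130.4], [56.4, 56.4], 88.8] z [0.1014 0.1072 0.1086]
```

Request:
servo_tool --pt "-0.02 0.022 0" --pt "-0.045 0.05 0" --pt "-0.072 0.08 0" --pt "-0.099 0.11 0" --pt "-0.1255 0.14 0" --spin '[0,0,0,0,0]' --grip '[0,0,0,0,0]'

```text
time_s: 1.62
tcp_pos: [0.303, -0.3975, 0.2475]
ee_rot: [[-0.923, -0.385, 0.0], [-0.385, 0.923, -0.0], [-0.0, -0.0, -1.0]]
wrist_force: [1.9, -0.5, 0.8]
gripper_width: 1.002
gripper_force: 0.0
```

Request:
servo_tool --pt "-0.025 0.028 0" --pt "-0.05 0.056 0" --pt "-0.075 0.084 0" --pt "-0.1 0.112 0" --pt "-0.1255 0.14 0" --spin '[0,0,0,0,0]' --grip '[0,0,0,0,0]'

```text
time_s: 2.03
tcp_pos: [0.3648, -0.2199, 0.2479]
ee_rot: [[-0.923, -0.385, 0.001], [-0.385, 0.923, -0.0], [-0.001, -0.001, -1.0]]
wrist_force: [1.8, 0.5, 0.2]
gripper_width: 0.998
gripper_force: 0.0
```

Request:
servo_tool --pt "-0.025 0.028 0" --pt "-0.05 0.056 0" --pt "-0.075 0.084 0" --pt "-0.1 0.112 0" --pt "-0.1255 0.14 0" --spin '[0,0,0,0,0]' --grip '[0,0,0,0,0]'

```text
time_s: 2.45
tcp_pos: [0.4266, -0.0421, 0.2481]
ee_rot: [[-0.923, -0.386, 0.001], [-0.386, 0.923, 0.0], [-0.001, -0.0, -1.0]]
wrist_force: [0.5, 0.6, 1.0]
gripper_width: 0.997
gripper_force: 0.0
```

Request:
servo_tool --pt "-0.027 0.03 0" --pt "-0.054 0.06 0" --pt "-0.081 0.09 0" --pt "-0.105 0.117 0" --pt "-0.1255 0.139 0" --spin '[0,0,1,2,2.6]' --grip '[0,0,0,0,0]'

```text
time_s: 2.87
tcp_pos: [0.4891, 0.1353, 0.2478]
ee_rot: [[-0.939, -0.344, 0.001], [-0.344, 0.939, 0.0], [-0.001, 0.0, -1.0]]
wrist_force: [-0.7, -0.9, -0.3]
gripper_width: 1.0
gripper_force: 0.0
```

```bash
python3 - <<'E'
from h import *
s=sense();print(s['time_s'],s['tcp_pos'],np.degrees(np.arctan2(s['ee_rot'][1][0],s['ee_rot'][0][0])),s['joints'],s['wrist_force'])
W,ok,I=cloud('wrist',s);x,y,z=W[...,0],W[...,1],W[...,2]
cv2.imwrite('pics/w1.png',I.astype(np.uint8))
J=ok&(np.hypot(x-.49,y-.134)<.06)
for n,m in(('body',J&(z>.02)&(z<.085)),('shoulder',J&(z>.06)&(z<.085)),('cap',J&(z>.1))):
    P=W[m]
    if len(P)>5: print(n,len(P),rect(P),np.round(np.percentile(P[:,2],[5,50,95]),4))
for n in('jar','cap','cap_mark','jar_mouth'):
    print(n,[(np.round(d['point'],3).tolist(),round(d['conf'],2)) for d in tip_of(n,'wrist')[:3]])
E
```

```text
2.8667 [0.4891444  0.13532916 0.24778049] -159.86845224856583 [ 3.38205570e+01  1.05288901e+01 -1.57519132e+01  5.74593120e-03
 -6.36653471e+01 -1.03691552e+02] [-0.66724568 -0.86371916 -0.27736146]
body 1196 [[489.3, 134.2], [65.6, 66.1], 19.6] [0.0312 0.071  0.0754]
shoulder 971 [[489.3, 134.2], [65.5, 66.1], 19.7] [0.067  0.0714 0.0756]
cap 59545 [[486.2, 133.7], [66.6, 118.0], 18.8] [0.2239 0.3271 0.3411]
jar [([0.494, 0.136, -0.002], 0.86)]
cap [([0.381, 0.077, 0.001], 0.76), ([0.487, 0.134, 0.081], 0.72), ([0.494, 0.255, 0.003], 0.66)]
cap_mark [([0.41, 0.087, 0.015], 0.95), ([0.518, 0.148, 0.096], 0.71), ([0.5, 0.231, 0.014], 0.68)]
jar_mouth []
```

View pics/w1.png

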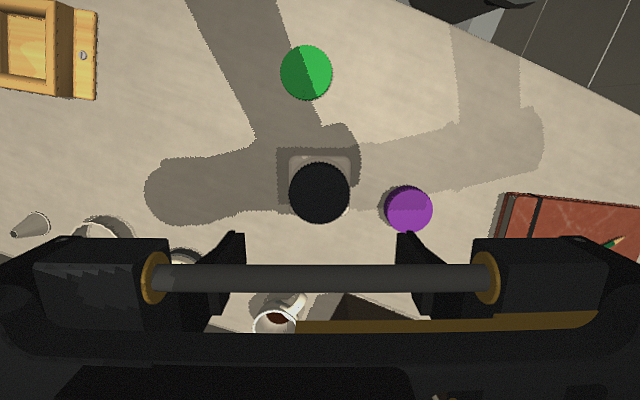

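The wrist view shows the dark cap at px (319,193), straight ahead between the jaws, with green at (306,72) and purple at (408,210) to either side. I'll descend and grip it.

Request:
servo_tool --pt "0 -0.001 0.02" --pt "0 -0.001 0.045" --pt "0 -0.001 0.07" --pt "0 -0.001 0.09" --pt "0 -0.001 0.1" --spin '[0,0,0,0,0]' --grip '[0,0,0,0,0]'

```text
time_s: 3.53
tcp_pos: [0.4873, 0.1297, 0.1455]
ee_rot: [[-0.94, -0.341, -0.004], [-0.341, 0.94, -0.002], [0.004, -0.0, -1.0]]
wrist_force: [-0.2, -0.1, -0.6]
gripper_width: 1.001
gripper_force: 0.0
```

Request:
servo_tool --pt "0 0 0.012" --pt "0 0 0.024" --pt "0 0 0.034" --pt "0 0 0.042" --pt "0 0 0.042" --spin '[0,0,0,0,0]' --grip '[0,0,0,0,0]'

```text
time_s: 3.95
tcp_pos: [0.4883, 0.1309, 0.1044]
ee_rot: [[-0.94, -0.342, -0.002], [-0.342, 0.94, -0.001], [0.003, -0.0, -1.0]]
wrist_force: [-0.1, -0.9, -0.3]
gripper_width: 0.999
gripper_force: 0.0
```

Request:
servo_tool --pt "0 0 0" --pt "0 0 0" --pt "0 0 0" --pt "0 0 0" --pt "0 0 0" --spin '[0,0,0,0,0]' --grip '[0.2,0.4,0.6,0.8,1]'

```text
time_s: 4.37
tcp_pos: [0.4892, 0.1319, 0.106]
ee_rot: [[-0.939, -0.343, 0.001], [-0.343, 0.939, 0.001], [-0.001, 0.0, -1.0]]
wrist_force: [-1.1, -0.4, 1.2]
gripper_width: 0.711
gripper_force: 1.3
```

Request:
servo_tool --pt "0 0 0" --pt "0 0 0" --pt "0 0 0" --pt "0 0 0" --pt "0 0 0" --spin '[0,0,0,0,0]' --grip '[1,1,1,1,1]'

```text
time_s: 4.78
tcp_pos: [0.4893, 0.1323, 0.106]
ee_rot: [[-0.939, -0.344, 0.001], [-0.344, 0.939, 0.001], [-0.001, 0.0, -1.0]]
wrist_force: [-2.4, 2.9, 4.3]
gripper_width: 0.659
gripper_force: 30.0
```

Request:
servo_tool --pt "0 0 -0.01" --pt "0 0 -0.025" --pt "0 0 -0.04" --pt "0 0 -0.055" --pt "0 0 -0.07" --spin '[0,0,0,0,0]' --grip '[1,1,1,1,1]'

```text
time_s: 5.2
tcp_pos: [0.4873, 0.1304, 0.1741]
ee_rot: [[-0.94, -0.342, -0.005], [-0.342, 0.94, -0.003], [0.006, -0.001, -1.0]]
wrist_force: [0.4, 0.6, -5.6]
gripper_width: 0.664
gripper_force: 30.0
```

```bash
python3 - <<'E'
from h import *
s=sense();print(s['time_s'],s['tcp_pos'],s['wrist_force'],s['moment'],s['gripper_width'],s['gripper_force'])
R=np.array(s['ee_rot'])
W,ok,I=cloud('wrist',s);x,y,z=W[...,0],W[...,1],W[...,2]
H=ok&(np.hypot(x-.459,y+.238)<.085)&(z>.030)&(z<.045)
if H.sum()>20: print('block wrist',rect(W[H]))
for c in('top','side'):
    W,ok,I=cloud(c);x,y,z=W[...,0],W[...,1],W[...,2]
    J=ok&(np.hypot(x-.489,y-.133)<.05)&(z>.04)&(z<.148)&(I.min(2)>60)
    P=W[J];print(c,len(P),rect(P) if len(P)>5 else'',P[:,2].min() if len(P) else'')
print('delta tool to well',R.T@(np.array([.460,-.240,0])-np.array([s['tcp_pos'][0],s['tcp_pos'][1],0])))
E
```

```text
5.2 [0.48733311 0.13040821 0.17405258] [ 0.43308783  0.59089667 -5.55017127] [ 0.04635847 -0.05604625  0.02292428] 0.6639614246217445 29.999159589034434
block wrist [[461.5, -186.8], [79.1, 3.4], 9.1]
top 173 [[464.4, 121.8], [10.4, 64.7], 19.9] 0.07409134187167517
side 930 [[489.1, 127.3], [66.6, 62.9], 18.5] 0.06977368779296571
delta tool to well [ 0.15244303 -0.33868744  0.00113297]
```

Request:
servo_tool --pt "0.004 -0.008 0" --pt "0.011 -0.024 0" --pt "0.021 -0.045 0" --pt "0.033 -0.072 0" --pt "0.046 -0.1 0" --spin '[0,0,0,0,0]' --grip '[1,1,1,1,1]'

```text
time_s: 5.77
tcp_pos: [0.4784, 0.0204, 0.1735]
ee_rot: [[-0.939, -0.344, -0.004], [-0.344, 0.939, -0.001], [0.005, 0.0, -1.0]]
wrist_force: [0.9, -0.1, -4.5]
gripper_width: 0.659
gripper_force: 30.0
```

Request:
servo_tool --pt "0.012 -0.027 0" --pt "0.024 -0.053 0" --pt "0.036 -0.079 0" --pt "0.048 -0.105 0" --pt "0.06 -0.13 0" --spin '[0,0,0,0,0]' --grip '[1,1,1,1,1]'

```text
time_s: 6.18
tcp_pos: [0.4662, -0.1226, 0.1735]
ee_rot: [[-0.939, -0.343, -0.005], [-0.343, 0.94, 0.0], [0.004, 0.002, -1.0]]
wrist_force: [-0.1, -0.0, -6.1]
gripper_width: 0.66
gripper_force: 30.0
```

Request:
servo_tool --pt "0.012 -0.027 0" --pt "0.024 -0.053 0" --pt "0.034 -0.076 0" --pt "0.042 -0.095 0" --pt "0.0496 -0.1095 0" --spin '[2,4,6,8,10.3]' --grip '[1,1,1,1,1]'

```text
time_s: 6.6
tcp_pos: [0.4574, -0.2423, 0.1733]
ee_rot: [[-0.986, -0.166, -0.005], [-0.166, 0.986, 0.001], [0.004, 0.002, -1.0]]
wrist_force: [0.3, -0.1, -5.5]
gripper_width: 0.659
gripper_force: 30.0
```

Request:
servo_tool --pt "0 0 0" --pt "0 0 0" --pt "0 0 0" --pt "0 0 0" --pt "0 0 0" --spin '[0,0,0,0,0]' --grip '[1,1,1,1,1]'

```text
time_s: 7.02
tcp_pos: [0.4592, -0.2398, 0.1752]
ee_rot: [[-0.985, -0.171, -0.001], [-0.171, 0.985, 0.0], [0.001, 0.0, -1.0]]
wrist_force: [0.1, -0.9, -5.0]
gripper_width: 0.658
gripper_force: 30.0
```

```bash
python3 - <<'E'
from h import *
s=sense();print(s['time_s'],s['tcp_pos'],s['wrist_force'],s['moment'],np.degrees(np.arctan2(s['ee_rot'][1][0],s['ee_rot'][0][0])))
for c in('wrist','top','side'):
    W,ok,I=cloud(c,s);x,y,z=W[...,0],W[...,1],W[...,2]
    near=ok&(np.hypot(x-.460,y+.24)<.08)
    J=near&(z>.05)&(z<.148)&(np.hypot(x-.46,y+.24)<.05)&(I.min(2)>60)&(I.max(2)-I.min(2)<40)
    for n,m in(('jar',J),('block',near&(z>.03)&(z<.045))):
        P=W[m]; print(c,n,len(P),rect(P) if len(P)>5 else'',np.round(np.percentile(P[:,2],[1,50,99]),4) if len(P) else'')
    cv2.imwrite(f'pics/{c}2.png',I.astype(np.uint8))
cv2.imwrite('pics/side2c.png',cv2.resize(cv2.imread('pics/side2.png')[180:380,160:400],None,fx=2.5,fy=2.5))
E
```

```text
7.0167 [ 0.45924245 -0.23981582  0.17523629] [ 0.0732137  -0.87854822 -5.03486972] [ 0.01123733 -0.0263476  -0.02955843] -170.1483194734443
wrist jar 4108 [[440.6, -242.7], [27.9, 65.6], 10.4] [0.0738 0.1397 0.1461]
wrist block 2757 [[434.4, -243.0], [49.6, 101.4], 9.6] [0.0303 0.0352 0.0372]
top jar 9 [[430.3, -256.0], [0.7, 24.2], 8.9] [0.0722 0.1204 0.1404]
top block 243 [[419.6, -246.5], [18.3, 99.8], 9.9] [0.031  0.0363 0.0419]
side jar 1966 [[458.6, -243.1], [66.3, 62.4], 7.8] [0.071  0.1155 0.1473]
side block 963 [[459.3, -240.9], [99.8, 100.6], 9.5] [0.0303 0.0351 0.0379]
```

View pics/side2c.png

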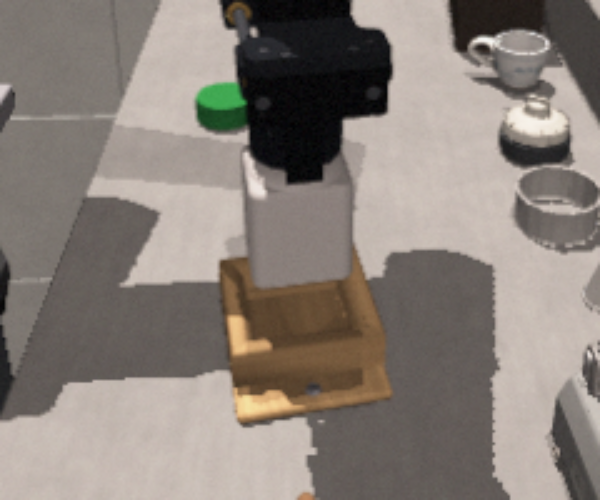

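View pics/wrist2.png

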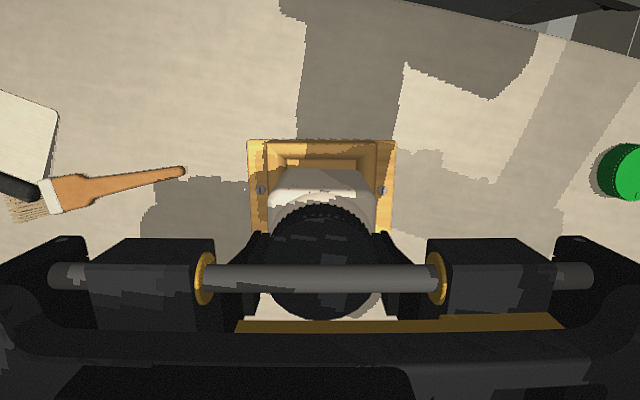

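The side view shows the jar upright above the well. In the wrist view the jar's front edge, near px (318,190), lies parallel to the block's. Jar and block agree within about 1 mm and 1°, so I'll lower it.

Request:
servo_tool --pt "0 0.0005 0.008" --pt "0 0.0005 0.016" --pt "0 0.0005 0.024" --pt "0 0.0005 0.03" --pt "0 0.0005 0.033" --spin '[0.5,0.5,0.5,0.5,0.5]' --grip '[1,1,1,1,1]'

```text
time_s: 7.58
tcp_pos: [0.4585, -0.2398, 0.1409]
ee_rot: [[-0.987, -0.161, -0.003], [-0.161, 0.987, 0.001], [0.003, 0.001, -1.0]]
wrist_force: [-0.7, -0.3, -5.4]
gripper_width: 0.663
gripper_force: 30.0
```

Request:
servo_tool --pt "0 0 0.002" --pt "0 0 0.004" --pt "0 0 0.006" --pt "0 0 0.008" --pt "0 0 0.01" --spin '[0,0,0,0,0]' --grip '[1,1,1,1,1]'

```text
time_s: 8.0
tcp_pos: [0.4595, -0.2401, 0.1326]
ee_rot: [[-0.987, -0.161, 0.001], [-0.161, 0.987, -0.0], [-0.001, -0.0, -1.0]]
wrist_force: [0.7, -0.1, -4.9]
gripper_width: 0.662
gripper_force: 30.0
```

Request:
servo_tool --pt "0 0 0.002" --pt "0 0 0.005" --pt "0 0 0.008" --pt "0 0 0.011" --pt "0 0 0.014" --spin '[0,0,0,0,0]' --grip '[1,1,1,1,1]'

```text
time_s: 8.42
tcp_pos: [0.4593, -0.2401, 0.1182]
ee_rot: [[-0.987, -0.161, -0.0], [-0.161, 0.987, -0.0], [0.0, -0.0, -1.0]]
wrist_force: [1.1, -0.3, -5.7]
gripper_width: 0.665
gripper_force: 30.0
```

Request:
servo_tool --pt "0 0 0.002" --pt "0 0 0.003" --pt "0 0 0.004" --pt "0 0 0.005" --pt "0 0 0.005" --spin '[0,0,0,0,0]' --grip '[1,1,1,1,1]'

```text
time_s: 8.83
tcp_pos: [0.4595, -0.2401, 0.1141]
ee_rot: [[-0.987, -0.162, 0.0], [-0.162, 0.987, -0.0], [-0.0, -0.0, -1.0]]
wrist_force: [-1.4, 1.9, -1.6]
gripper_width: 0.666
gripper_force: 30.0
```

Request:
servo_tool --pt "0 0 0.0005" --pt "0 0 0.001" --pt "0 0 0.001" --pt "0 0 0.001" --pt "0 0 0.001" --spin '[0,0,0,0,0]' --grip '[1,1,1,1,1]'

```text
time_s: 9.25
tcp_pos: [0.4595, -0.2401, 0.1139]
ee_rot: [[-0.987, -0.162, 0.001], [-0.162, 0.987, -0.001], [-0.001, -0.001, -1.0]]
wrist_force: [-3.3, 2.4, 4.9]
gripper_width: 0.663
gripper_force: 30.0
```

```bash
python3 - <<'E'
from h import *
s=sense();print(s['time_s'],s['tcp_pos'],s['wrist_force'],s['moment'],s['joints'])
p=capture('side')['pixels']
cv2.imwrite('pics/side3c.png',cv2.resize(p[180:380,160:400],None,fx=2.5,fy=2.5))
for c in('side',):
    for n in('jar','cap','cap_mark','well'): print(n,[(np.round(d['point'],3).tolist(),round(d['conf'],2)) for d in tip_of(n,c)[:3]])
E
```

```text
9.25 [ 0.45952526 -0.24009106  0.1139388 ] [-3.33093248  2.42747473  4.86061807] [ 0.81162891  0.9323843  -0.03992836] [-9.62207875e+00  1.99393457e+01 -2.46849083e+01  2.98797932e-02
 -4.53186338e+01 -7.10891544e+01]
jar [([0.459, -0.237, 0.011], 0.75)]
cap [([0.387, 0.074, 0.004], 0.57), ([0.46, -0.237, 0.093], 0.49)]
cap_mark [([0.409, 0.088, 0.012], 0.69), ([0.491, -0.234, 0.102], 0.5), ([0.461, -0.238, 0.012], 0.44)]
well []
```

View pics/side3c.png

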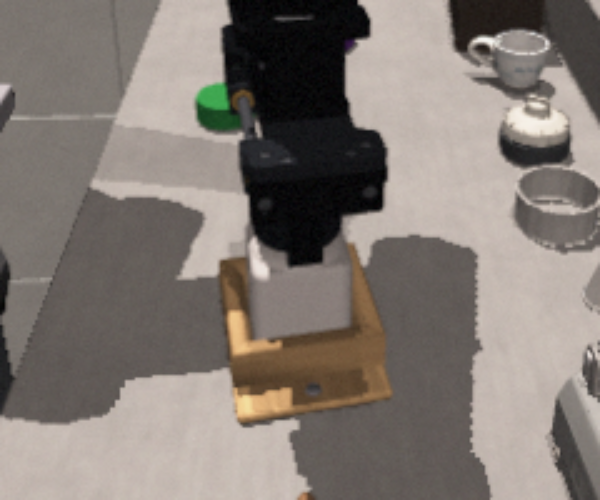

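The jar is seated: it stopped at TCP z 0.114 with 5 N of push, and the side view shows it inside the block at about px (300,300). Next I'll twist anticlockwise, which is negative spin.

Request:
servo_tool --pt "0 0 0" --pt "0 0 0" --pt "0 0 0" --pt "0 0 0" --pt "0 0 0" --spin '[-3,-7,-11,-15,-20]' --grip '[1,1,1,1,1]'

```text
time_s: 9.92
tcp_pos: [0.4603, -0.2405, 0.114]
ee_rot: [[-0.871, -0.492, 0.003], [-0.492, 0.871, -0.001], [-0.002, -0.002, -1.0]]
wrist_force: [-1.7, 2.5, 3.9]
gripper_width: 0.662
gripper_force: 30.0
```

```bash
python3 -c "
from h import *
s=sense();print(s['time_s'],s['tcp_pos'],s['wrist_force'],s['moment'],s['gripper_width'],np.degrees(np.arctan2(s['ee_rot'][1][0],s['ee_rot'][0][0])))"
```

```text
9.9167 [ 0.46033151 -0.24049031  0.11395334] [-1.72849367  2.4639875   3.9145037 ] [ 0.3497538   0.43085881 -0.28569692] 0.662327806199618 -150.53566572339096
```

Request:
servo_tool --pt "0 0 0" --pt "0 0 -0.0002" --pt "0 0 -0.0005" --pt "0 0 -0.0009" --pt "0 0 -0.0012" --spin '[-5,-10,-15,-20,-25]' --grip '[1,1,1,1,1]'

```text
time_s: 10.33
tcp_pos: [0.4603, -0.2403, 0.1153]
ee_rot: [[-0.58, -0.814, 0.003], [-0.814, 0.58, -0.001], [-0.001, -0.003, -1.0]]
wrist_force: [-2.5, 1.1, 4.6]
gripper_width: 0.655
gripper_force: 30.0
```

```bash
python3 - <<'E'
from h import *
s=sense();print(s['time_s'],s['tcp_pos'],s['wrist_force'],s['moment'],s['gripper_width'],np.degrees(np.arctan2(s['ee_rot'][1][0],s['ee_rot'][0][0])))
for c in('wrist','top','side'):
    p=capture(c)
    if c=='wrist':cv2.imwrite('pics/w4.png',p['pixels'][120:340,200:440])
    for n in('cap','cap_mark'): print(c,n,[(np.round(d['point'],3).tolist(),round(d['conf'],2)) for d in tip_of(n,c)[:3]])
a=cv2.imread('pics/w4.png');a=cv2.convertScaleAbs(a,alpha=2.2,beta=10)
cv2.imwrite('pics/w4.png',cv2.resize(a,None,fx=2.5,fy=2.5))
E
```

```text
10.3333 [ 0.46028756 -0.24032645  0.11534449] [-2.45132782  1.05358319  4.58172478] [ 0.36718031  0.71810113 -0.08995322] 0.6550052620974012 -125.46523322674008
wrist cap [([0.458, -0.239, 0.092], 0.88)]
wrist cap_mark [([0.479, -0.214, 0.106], 0.98), ([0.465, -0.239, 0.009], 0.51)]
top cap [([0.382, 0.08, -0.005], 0.93), ([0.49, 0.26, -0.004], 0.8), ([0.462, -0.237, 0.092], 0.57)]
top cap_mark [([0.409, 0.087, 0.016], 0.88), ([0.497, 0.232, 0.012], 0.87), ([0.474, -0.218, 0.105], 0.63)]
side cap []
side cap_mark [([0.476, -0.219, 0.107], 0.8), ([0.682, 0.15, 0.002], 0.36)]
```

View pics/w4.png

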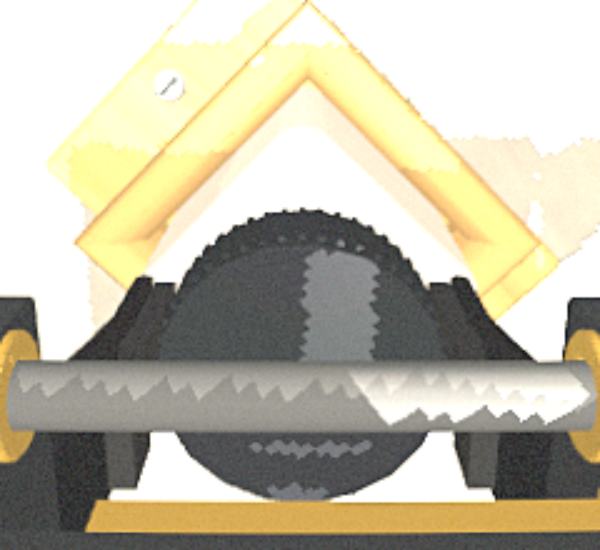

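The view shows the jar still in the well, and the cap turned with the jaws without slipping. The mark measures about 55° in the world, so about 45° from the jar. About 26° more should put it mid-way in the free stretch.

Request:
servo_tool --pt "0 0 -0.0004" --pt "0 0 -0.0008" --pt "0 0 -0.0012" --pt "0 0 -0.0014" --pt "0 0 -0.0014" --spin '[-5,-10,-15,-20,-25]' --grip '[1,1,1,1,1]'

```text
time_s: 11.2
tcp_pos: [0.4604, -0.2408, 0.1161]
ee_rot: [[-0.184, -0.983, 0.003], [-0.983, 0.184, -0.002], [0.001, -0.003, -1.0]]
wrist_force: [-0.8, -1.4, 3.1]
gripper_width: 0.663
gripper_force: 30.0
```

Request:
servo_tool --pt "0 0 0" --pt "0 0 0" --pt "0 0 0" --pt "0 0 0" --pt "0 0 0" --spin '[-1,-1,-1,-1,-1]' --grip '[1,1,1,1,1]'

```text
time_s: 11.62
tcp_pos: [0.4603, -0.2405, 0.1158]
ee_rot: [[-0.17, -0.985, 0.002], [-0.986, 0.17, -0.001], [0.001, -0.003, -1.0]]
wrist_force: [0.1, -2.6, 5.1]
gripper_width: 0.661
gripper_force: 30.0
```

```bash
python3 - <<'E'
from h import *
s=sense();print(s['time_s'],s['tcp_pos'],s['wrist_force'],s['moment'],s['gripper_width'],np.degrees(np.arctan2(s['ee_rot'][1][0],s['ee_rot'][0][0])))
for c in('wrist','top','side')*2:
    p=capture(c)
    for d in tip_of('cap_mark',c):
        v=np.array(d['point'])-[.4603,-.2403,.106]
        if np.linalg.norm(v)<.045: print(c,np.round(v,3),round(d['conf'],2),np.degrees(np.arctan2(v[1],v[0])))
E
```

```text
11.6167 [ 0.46030626 -0.24051143  0.11576986] [ 0.12395825 -2.62943951  5.08297291] [-0.64585672 -0.05721361  0.01238208] 0.6609644066267976 -99.76810099656727
wrist [0.003 0.032 0.003] 0.71 85.36932919370629
wrist [-0.002  0.002 -0.014] 0.56 145.71312302279077
top [0.005 0.027 0.003] 0.61 79.99202019855862
side [0.003 0.028 0.   ] 0.57 84.9693248590392
wrist [0.004 0.032 0.004] 0.91 83.6598082540901
top [ 0.004  0.027 -0.   ] 0.61 81.6341138759674
side [0.003 0.029 0.   ] 0.56 84.62562262767555
```

The mark is about 1.27 rad from the jar and the torque has dropped to about 0, so the thread is free. I'll lift straight up.

Request:
servo_tool --pt "0 0 -0.001" --pt "0 0 -0.003" --pt "0 0 -0.005" --pt "0 0 -0.007" --pt "0 0 -0.009" --spin '[0,0,0,0,0]' --grip '[1,1,1,1,1]'

```text
time_s: 12.63
tcp_pos: [0.4584, -0.2396, 0.1234]
ee_rot: [[-0.169, -0.986, -0.002], [-0.986, 0.169, 0.001], [-0.001, 0.003, -1.0]]
wrist_force: [1.1, -0.5, -2.4]
gripper_width: 0.658
gripper_force: 30.0
```

Request:
servo_tool --pt "0 0 -0.003" --pt "0 0 -0.008" --pt "0 0 -0.013" --pt "0 0 -0.018" --pt "0 0 -0.022" --spin '[0,0,0,0,0]' --grip '[1,1,1,1,1]'

```text
time_s: 13.05
tcp_pos: [0.4593, -0.24, 0.1469]
ee_rot: [[-0.169, -0.986, 0.0], [-0.986, 0.169, -0.0], [-0.0, -0.0, -1.0]]
wrist_force: [-0.5, 0.8, -0.9]
gripper_width: 0.658
gripper_force: 30.0
```

Request:
servo_tool --pt "0 0 0" --pt "0 0 0" --pt "0 0 0" --pt "0 0 0" --pt "0 0 0" --spin '[0,0,0,0,0]' --grip '[1,1,1,1,1]'

```text
time_s: 13.47
tcp_pos: [0.4591, -0.24, 0.1459]
ee_rot: [[-0.169, -0.986, -0.001], [-0.986, 0.169, 0.0], [-0.0, 0.001, -1.0]]
wrist_force: [-0.7, -0.2, -0.7]
gripper_width: 0.661
gripper_force: 30.0
```

```bash
python3 - <<'E'
from h import *
s=sense();print(s['time_s'],s['tcp_pos'],s['wrist_force'],s['moment'],s['gripper_width'],s['gripper_force'])
for c in('wrist','side','top'):
    W,ok,I=cloud(c,s);x,y,z=W[...,0],W[...,1],W[...,2]
    for n in('cap','jar','jar_mouth'): print(c,n,[(np.round(d['point'],3).tolist(),round(d['conf'],2)) for d in tip_of(n,c)[:3]])
    if c=='side': cv2.imwrite('pics/side5c.png',cv2.resize(I[180:380,160:400].astype(np.uint8),None,fx=2.5,fy=2.5))
    m=ok&(np.hypot(x-.46,y+.24)<.055)&(z>.045)&(z<.095)&(I.min(2)>60)&(I.max(2)-I.min(2)<40)
    P=W[m]; print(c,len(P),rect(P) if len(P)>5 else '',np.round(np.percentile(P[:,2],[1,50,99]),4) if len(P) else'')
E
```

```text
13.4667 [ 0.45910641 -0.24000716  0.1458598 ] [-0.69124872 -0.18619438 -0.66260471] [-0.00867854  0.0658916  -0.00663968] 0.6612155740982979 29.99979458617986
wrist cap [([0.459, -0.236, 0.125], 0.66)]
wrist jar [([0.462, -0.237, 0.006], 0.92)]
wrist jar_mouth []
wrist 3234 [[460.9, -246.4], [65.8, 53.5], 10.7] [0.0471 0.08   0.0872]
side cap [([0.459, -0.238, 0.125], 0.57), ([0.384, 0.073, 0.004], 0.51)]
side jar [([0.46, -0.239, 0.01], 0.97)]
side jar_mouth [([0.459, -0.236, 0.111], 0.68)]
side 1350 [[458.4, -241.3], [66.3, 67.4], 10.5] [0.0456 0.0767 0.0937]
top cap [([0.382, 0.08, -0.003], 0.98), ([0.489, 0.259, -0.002], 0.97), ([0.458, -0.236, 0.123], 0.4)]
top jar [([0.459, -0.239, 0.007], 0.42)]
top jar_mouth [([0.46, -0.242, 0.114], 0.62)]
top 105 [[435.3, -234.0], [71.3, 31.1], 67.7] [0.0475 0.0799 0.0896]
```

View pics/side5c.png

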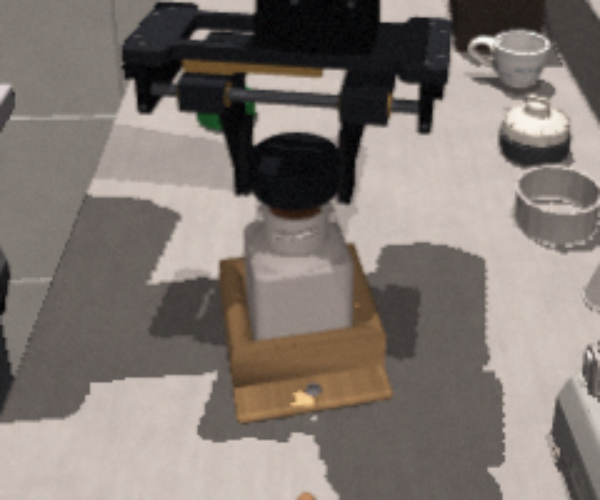

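The picture shows the cap held level at px (297,170), clear above the open mouth at about (298,210), with the jar still down in the block. The cap's lower edge is about 12 mm above the rim.

```bash
python3 -c "
from station import *
print(finish_job())"
```

```text
the job is handed in; nothing more can be done
None
```

The job is handed in, with no verdict returned: the jar stands seated in the well, and the cap is unscrewed and held level, centred and about 12 mm above the mouth.

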